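# Put the rinsed canister upside down on the drying peg

### The arm

A 7-joint arm with a two-finger parallel gripper is mounted at the origin on the work surface. World frame = base frame: x ahead of the robot, y to its left, z up, the work surface at z = 0. Lengths are in m, angles in rad, forces in N, time in s.
With the tool pointing down it reaches from about 0.425 to 0.925 m from the base axis. Payload 6.8 kg.
Tool frame: the origin (TCP) lies on the front face of the gripper's body, between the roots of the fingers; the fingertips stand 73 mm ahead of it and the grasp point (between the pads) lies 54 mm ahead of it (env.nose_length is the distance from the TCP to the fingertips, in m); z points along the fingers, y is the direction in which the jaws open and shut (so a half turn about z gives the same grasp; the last joint's range is limited). The gripper opens to 85 mm and grips with 20 to 120 N. Pads are 22 mm wide; open, the fingers measure 114 mm over their backs; the gripper's body (76 mm by 85 mm) begins 54 mm behind the grasp point. The pads swing forward as they close: fully open they stand 13 mm farther back than shut.
Start: joints at [-1.454, 0.477, 0.022, 1.555, -0.011, 1.109, -0.083], TCP at [0.15, 0.658, 0.304] pointing down, gripper open.
Joint ranges: [-2.96, 2.96], [-0.34, 2.1], [-1.41, 1.46], [0.24, 2.44], [-1.37, 4.51], [0.17, 1.92], [-2.96, 2.96]. Speed limits (rad/s): [2.39, 2.39, 3.14, 3.14, 3.14, 3.14, 3.14].

### API

Orientations are given as a unit quaternion [w, x, y, z].
In Python, from cell import env, kin, camera, calibration, job gives the robot as it stands. The module is installed in compiled form; this text tells all that it offers. Calls block until the motion is done:
- env.reach(position, orientation): joint-space move of the TCP to a pose.
- env.movel(position, velocity=0.15, rot=None, stop_force=None): straight line of the TCP; rot=None keeps the orientation; velocity is the mean speed in m/s. With stop_force (N) it stops when the force on the tool has changed by that much, and returns True; else False.
- env.goto_joints(angles): joint-space move.
- env.grip(opening, f_grip=None): finger opening in m; f_grip is the grip in N (None keeps the last); returns when the fingers have stopped.
- env.dwell(seconds).
- kin.inverse_kinematics(position, orientation): joint angles nearest the present ones, or None.
- env.get_state(): the state.
- camera(name): name is "scene" or "top" or "wrist"; returns (picture, depth): 420x560x3 uint8, blue, green, red; 420x560 float32, m along the optical axis (not along the pixel's ray), 0 where there is no reading.
- calibration(name): a dict with "fx", "fy", "cx", "cy" (pixels), "rvec" (rotation vector, rad) and "tvec" (3), from world to camera coordinates, as OpenCV has them. Camera axes: x right, y down, z forward; pixel columns grow to the right and rows downward; lengths in m; the calibration is good to about 2 mm. A picture is of the moment at which its call begins: read the wrist's pose just before it. calibration takes no time and is no camera call; for the wrist camera it gives the pose at the moment of the call.
A pose or a line that the arm cannot do raises env.PlanningError and nothing moves.
- job.job_done(): hands the job in, once; it reports no verdict.
The state is a dict: "time": time; "qpos": joint angles; "joint_velocities": joint speeds; "joint_torque": joint torques, N m; "tcp_pos": TCP position; "orientation": TCP orientation; "force": force on the tool from outside, world axes, zero at the start; "torque": the same for the moment, N m; "opening": finger opening in m.
Only numpy, scipy, OpenCV 4.12 (cv2) and the standard library are available. Lean on these libraries where they do the work, as an engineer would, in place of code of your own. Each camera call takes 0.05 s, during which the arm holds its last target.

### The job

Pull the rubber boot tray by its knob fully out from under the low slate shelf, to its stop, so that the wooden drying peg in it is clear. Then take the rinsed aluminium canister from its wooden rest, turn it mouth down and lower it gently over the peg until its rim rests flat on the peg's round foot, and let go of it, leaving the tray out. Leave the shoe brush, the polish tin and the ice scraper where they are.

Things in the scene. Friction and masses are not known exactly. Their poses are not given: they have to be found in the camera images.
- tray (a joint): How far the boot tray is pulled out, in m: 0 fully under the shelf, 0.13 fully out at its stop. It slides along the -x direction of rack (towards the robot), with about 2.5 N of friction, and stays where it is left. The grey rubber tray is 250 mm long, 140 mm wide and 20 mm high.
- knob (a point): Grip centre of the upright steel knob inside the tray's front edge, 48 mm above the ledge: a cylinder of 24 mm diameter, from 36 to 62 mm above the ledge, on a 14 mm stem; the tray floor is 7 mm above the ledge. It can be pinched from above. With the tray fully in, it stands 70 mm in front of the shelf's front edge. Axes as rack.
- rack: Fixed low slate shelf on two beech side panels; the tray slides under it. Origin on the ledge, right below the peg when the tray is fully in; x points away from the robot (the tray comes out along -x), z up. The board reaches from 55 mm before the origin to 110 mm behind it, is 222 mm wide, its underside 125 mm and its top 140 mm above the ledge.
- peg_seat (a point): Centre of the flat top of the drying peg's foot, 30 mm above the ledge, on the peg's axis; moves with the tray. z up. The foot is a disc of 68 mm diameter; the beech peg on it is 24 mm thick and ends 85 mm above this point (its last 14 mm taper to 10 mm diameter). It stands 125 mm behind the knob.
- canister_mid (a point): Centre of the open aluminium canister, on its axis, half-way along; z runs from the closed base to the open mouth. 170 mm long, about 160 g: 56 mm diameter for 135 mm from the base, a shoulder of 15 mm, a neck 44 mm outside, 38 mm inside, 20 mm long; hollow, wall 3 mm. At the start it lies level in its rest, axis 75 mm above the ledge, mouth roughly to the robot's left.
- canister_mouth (a point): Centre of the canister's mouth, in the plane of the rim, 85 mm ahead of canister_mid; same axes. To turn it mouth down: gripped across the sides 30 to 45 mm from the base, gripper leaning about 45 degrees towards the base, it ends upright with the gripper again leaning about 45 degrees.
- canister: The same canister; origin at the centre of its closed base's outside, z towards the mouth.
- rest: Fixed beech rest carrying the canister in two V cheeks (12 mm thick, 53 mm wide, all at least 18 mm below the canister's axis), 35 mm behind and 45 mm ahead of its origin; base plate 110 by 70 by 12 mm, its middle 15 mm ahead of the origin. Origin on the ledge below the canister's middle (within 8 mm), x along the canister towards the mouth, z up.
- brush: Bystander: beechwood shoe brush, 170 by 50 mm and 44 mm high, bristles down. Origin under its centre, x along it.
- tin: Bystander: closed round steel polish tin, 73 mm diameter, 28 mm high. Origin under its centre.
- scraper: Bystander: flat orange plastic ice scraper, 185 mm long, blade 95 mm wide, 16 mm high. Origin under it, near its middle; x towards the blade.
Not all that is in view belongs to the job. Of the things like the canister, leave any that is blue or purple; of the rest the larger one is meant.

How it is judged:
By the outcome, as a careful person would: the job done as asked, in the order asked, and still so for the second after the job is handed in, with the robot touching nothing.
It also fails if it takes over 54 s, if anything falls off the work surface, if the arm or the gripper's body presses on something with over 40 N, if the wrist force passes 120 N, or if a joint passes its speed limit or range.

## Working session

There is one attempt and no reset: what is moved stays moved. The work goes in short steps, each a Python script; the robot and the scene stay as the last script left them, time stands still between calls to the robot, and variables do not carry over. Pictures are saved under pics/ and viewed, and the job is handed in when it is done.

```bash
mkdir -p pics
cat > h.py <<'E'
from cell import env, kin, camera, calibration, job
import numpy as np, cv2
from scipy.spatial.transform import Rotation as R
def snap(name,fn):
    c=calibration(name); p,d=camera(name); cv2.imwrite('pics/'+fn+'.png',p); np.savez('pics/'+fn+'.npz',p=p,d=d,**{k:np.array(v) for k,v in c.items()}); return p,d,c
def load(fn):
    z=np.load('pics/'+fn+'.npz'); return z['p'],z['d'],z
def pts(d,c):
    v,u=np.mgrid[:d.shape[0],:d.shape[1]]
    P=np.stack([(u-c['cx'])/c['fx']*d,(v-c['cy'])/c['fy']*d,d],-1)
    Rm=cv2.Rodrigues(np.array(c['rvec'],float))[0]
    return (P-np.array(c['tvec'],float).ravel())@Rm
def onplane(u,v,z,c):
    Rm=cv2.Rodrigues(np.array(c['rvec'],float))[0]; o=-Rm.T@np.array(c['tvec'],float).ravel()
    r=Rm.T@np.array([(u-c['cx'])/c['fx'],(v-c['cy'])/c['fy'],1.]); return o+r*(z-o[2])/r[2]
def quat(M):
    q=R.from_matrix(M).as_quat(); return [q[3],q[0],q[1],q[2]]
def frame(z,y):
    z=np.array(z,float);z/=np.linalg.norm(z);y=np.array(y,float);y-=z*(y@z);y/=np.linalg.norm(y)
    return np.stack([np.cross(y,z),y,z],1)
E
python3 - <<'E'
from h import *
for n in('scene','top','wrist'): snap(n,n+'0')
s=env.get_state();print(s['time'],s['tcp_pos'],s['orientation'],s['opening'],s['force'])
E
```

```text
0.15 [0.15040211 0.65768111 0.30315704] [-2.08321063e-05  1.12166235e-01  9.93689207e-01 -7.03286288e-04] 0.08538100618708634 [-0.2984983  -0.28492961  0.02254462]
```

View pics/scene0.png

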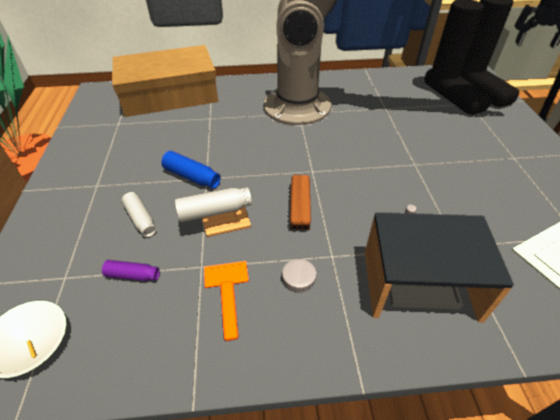

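View pics/top0.png

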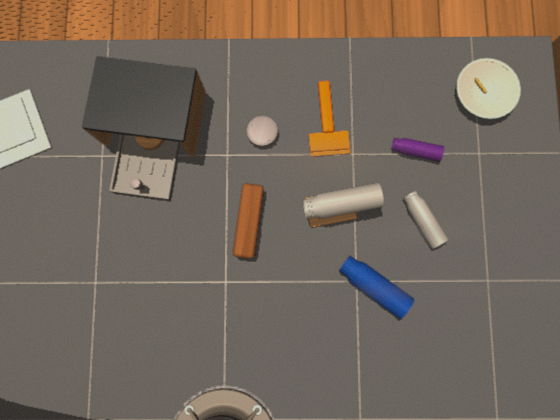

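View pics/wrist0.png

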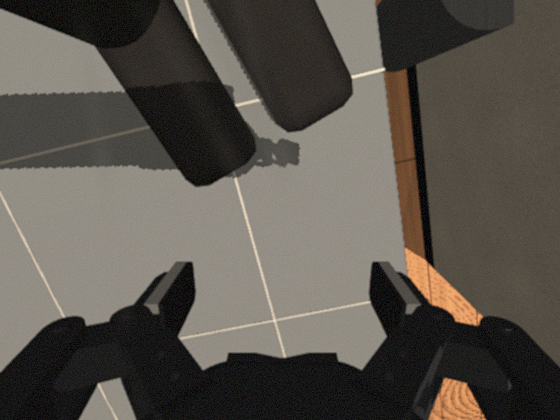

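The scene view shows the shelf at the right with the knob in front (411,209), and the white canister in its rest (215,205). A smaller white one and blue and purple ones are decoys. The top view has the knob at (137,184) and the canister from (306,207) at the mouth to (382,195) at the base. Next I'll measure these.

Run:
```python
from h import *
np.set_printoptions(precision=4,suppress=True)
for n in('top','scene'):
    p,d,c=load(n+'0'); P=pts(d,c)
    print(n,'centre',-cv2.Rodrigues(c['rvec'])[0].T@c['tvec'].ravel())
    hsv=cv2.cvtColor(p,cv2.COLOR_BGR2HSV)
    # canister: z 0.04..0.12 & low sat & bright
    m=((hsv[...,1]<60)&(hsv[...,2]>120)&(P[...,2]>0.02)&(P[...,2]<.13)&(d>0)).astype(np.uint8)
    k,l,st,ce=cv2.connectedComponentsWithStats(m)
    for i in range(1,k):
        if st[i,4]>20:
            Q=P[l==i]; print(st[i],ce[i],'med',np.median(Q,0),'min',Q.min(0),'max',Q.max(0))
    # slate top
    m=((P[...,2]>0.125)&(P[...,2]<.155)&(d>0)&(hsv[...,2]<90)).astype(np.uint8)
    k,l,st,ce=cv2.connectedComponentsWithStats(m)
    for i in range(1,k):
        if st[i,4]>800:
            Q=P[l==i]; print('slate',st[i],np.median(Q,0)); r=cv2.minAreaRect(Q[:,:2].astype(np.float32)); print(r, cv2.boxPoints(r))
p,d,c=load('top0');P=pts(d,c)
print('surface z',P[350,300],P[230,300])
print('tray',P[175,140]);print(P[178:190,130:146,2])
big=cv2.resize(p[40:220,70:420],None,fx=2.28,fy=2.28,interpolation=cv2.INTER_CUBIC);cv2.imwrite('pics/topz.png',big)
```

```text
top centre [ 0.3358 -0.1432  1.1997]
[ 457   59   64   60 1526] [492.0262  87.1979] med [ 0.8052 -0.6406  0.03  ] min [ 0.7235 -0.6967  0.02  ] max [ 0.8726 -0.5466  0.0411]
[247 116  31  30 696] [261.9267 130.3534] med [ 0.7013 -0.0857  0.026 ] min [ 0.6646 -0.1211  0.02  ] max [ 0.7383 -0.0501  0.0321]
[131 178  12  10  73] [135.1781 182.7123] med [0.5703 0.1981 0.0604] min [0.5603 0.1875 0.0439] max [0.5812 0.2084 0.0664]
[ 303  183   81   34 1677] [344.4943 199.8706] med [ 0.5214 -0.2686  0.0965] min [ 0.4908 -0.3516  0.0512] max [ 0.5627 -0.1788  0.1072]
[405 191  44  57 989] [426.1405 219.5268] med [ 0.4853 -0.458   0.0382] min [ 0.4243 -0.5059  0.0221] max [ 0.5532 -0.4141  0.0481]
slate [  82   56  116   87 7091] [0.7444 0.1801 0.1382]
((0.7419405579566956, 0.17419826984405518), (0.22436389327049255, 0.16702720522880554), 81.94220733642578) [[0.6435 0.0748]
 [0.8089 0.0514]
 [0.8404 0.2736]
 [0.675  0.297 ]]
scene centre [ 1.1608 -0.165   0.7157]
[510   8  12  11  60] [515.25    11.2833] med [-0.6884  1.1532  0.0275] min [-0.7312  1.1048  0.0225] max [-0.5969  1.2017  0.032 ]
[... 1949 characters left out ...]
0.0042 0.0585 0.0624 0.057  0.0637 0.0593 0.0596 0.0649 0.0638 0.0608
  0.0567 0.056  0.0441 0.0067 0.0099 0.0028]
 [0.0024 0.063  0.0597 0.0623 0.06   0.0614 0.0591 0.059  0.0616 0.0619
  0.059  0.047  0.0456 0.0341 0.0065 0.0059]
 [0.0047 0.0014 0.0621 0.0604 0.0615 0.0611 0.0636 0.0664 0.0597 0.0606
  0.0539 0.0502 0.0441 0.0196 0.0118 0.0029]
 [0.0025 0.0037 0.0587 0.0601 0.062  0.0604 0.0621 0.0613 0.0584 0.0508
  0.0516 0.0469 0.0405 0.0194 0.0099 0.0076]
 [0.0043 0.0056 0.0049 0.005  0.0569 0.0573 0.0579 0.0585 0.0521 0.0488
  0.0448 0.0377 0.0234 0.0128 0.0058 0.0069]
 [0.0041 0.0024 0.0064 0.0062 0.0057 0.036  0.0486 0.0471 0.0432 0.0463
  0.0405 0.0216 0.0157 0.0097 0.0064 0.0106]]
```

View pics/topz.png

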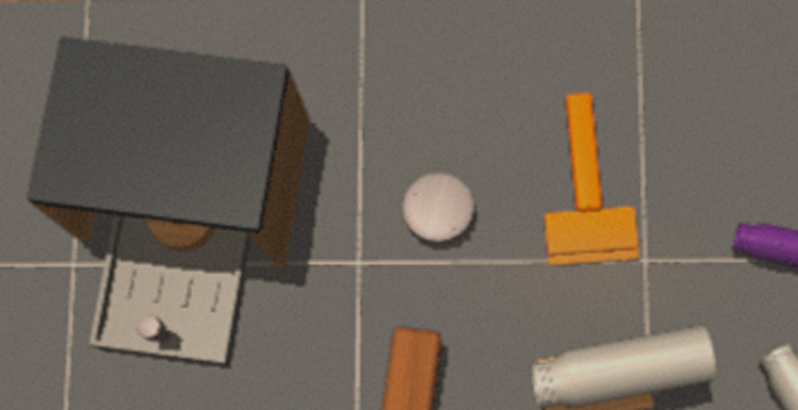

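Run:
```python
from h import *
np.set_printoptions(precision=4,suppress=True)
for n in('top','scene'):
    p,d,c=load(n+'0'); P=pts(d,c); hsv=cv2.cvtColor(p,cv2.COLOR_BGR2HSV)
    b=((hsv[...,1]<60)&(hsv[...,2]>110)&(d>0))
    k=b&(np.abs(P[...,0]-.572)<.03)&(np.abs(P[...,1]-.199)<.03)&(P[...,2]>.056)
    v,u=np.nonzero(k); print(n,'knob top',onplane((u.min()+u.max())/2,(v.min()+v.max())/2,.062,c),onplane(u.mean(),v.mean(),.062,c), u.min(),u.max(),v.min(),v.max())
    m=b&(P[...,1]>-.37)&(P[...,1]<-.16)&(P[...,0]>.45)&(P[...,0]<.6)&(P[...,2]>.05)
    Q=P[m]; np.save('pics/can_%s.npy'%n,Q)
Q=np.vstack([np.load('pics/can_top.npy'),np.load('pics/can_scene.npy')])
# fit horizontal cylinder on body: r=.028, axis height free
from scipy.optimize import least_squares
B=Q[(Q[:,1]<-.23)&(Q[:,1]>-.34)]
def f(q,B):
    dx=(B[:,0]-q[0]-(B[:,1]+.29)*q[1])/np.sqrt(1+q[1]**2); return np.hypot(dx,B[:,2]-q[2])-.028
s=least_squares(lambda q:f(q,B),[.52,0.1,.075],loss='soft_l1',f_scale=.002); print(s.x,np.std(f(s.x,B)))
for n in('top','scene'):
    b=np.load('pics/can_%s.npy'%n); b=b[(b[:,1]<-.23)&(b[:,1]>-.34)]
    print(n,least_squares(lambda q:f(q,b),[.52,0.1,.075],loss='soft_l1',f_scale=.002).x)
m=np.array([s.x[1],1,0]);m/=np.linalg.norm(m); o=np.array([s.x[0],-.29,s.x[2]])
for n in('top','scene'):
    q=np.load('pics/can_%s.npy'%n); t=(q-o)@m; print(n,'ends',np.percentile(t,[0,.5,1,2,98,99,99.5,100]))
print('m',m,'o',o)
```

```text
top knob top [0.5695 0.198  0.062 ] [0.5697 0.1979 0.062 ] 131 139 178 188
scene knob top [0.5743 0.1981 0.062 ] [0.5741 0.1986 0.062 ] 406 415 204 212
[ 0.5268 -0.1879  0.073 ] 0.0015643263252742505
top [ 0.5265 -0.19    0.0725]
scene [ 0.5267 -0.1867  0.0736]
top ends [-0.0605 -0.0592 -0.0586 -0.0569  0.107   0.1082  0.1087  0.1095]
scene ends [-0.0587 -0.0578 -0.0571 -0.0554  0.1068  0.1089  0.1101  0.1112]
m [-0.1847  0.9828  0.    ] o [ 0.5268 -0.29    0.073 ]
```

```bash
cat >> h.py <<'E'
rx=np.array([.9897,-.1435,0]); ry=np.array([.1435,.9897,0]); Z=np.array([0,0,1.])
org=np.array([.7158,.1785,0])
m=np.array([-.1847,.9828,0]); o=np.array([.5268,-.29,.075])
base=o-.0595*m; side=np.cross(Z,m)
def tcp(g,M): return g-.054*M[:,2]
E
python3 - <<'E'
from h import *
np.set_printoptions(precision=3,suppress=True)
knob=np.array([.572,.198,.048])
for s in(1,-1):
    for nm,yy in(('y',ry),('x',rx)):
        M=frame(-Z,s*yy)
        print('knob',s,nm,[kin.inverse_kinematics(tcp(knob+dz,M),quat(M)) for dz in (np.zeros(3),-.11*rx)])
g=base+.038*m
for s in(1,-1):
    M=frame(m-Z,s*side); print('can',s,kin.inverse_kinematics(tcp(g,M),quat(M)))
    for a in(-180,-150,-120,-90,-60,-30,0,30,60,90,120,150):
        h=np.array([np.cos(np.radians(a)),np.sin(np.radians(a)),0]); M2=frame(-Z-h,s*np.cross(Z,h))
        G=org-.13*rx+Z*(.03+.17-.038)
        q=[kin.inverse_kinematics(tcp(G+Z*e,M2),quat(M2)) for e in(0,.13)]
        print(a,*q)
E
```

```text
knob 1 y [array([-0.584,  0.624,  0.199,  1.878, -0.19 ,  0.658,  1.155]), array([-0.687,  0.512,  0.164,  2.103, -0.157,  0.539,  1.018])]
knob 1 x [array([-0.798,  0.675,  0.496,  1.893, -0.483,  0.694, -0.16 ]), array([-0.877,  0.542,  0.406,  2.115, -0.396,  0.557, -0.327])]
knob -1 y [array([-0.855,  0.698,  0.578,  1.897, -0.565,  0.715, -1.66 ]), array([-1.035,  0.595,  0.618,  2.125, -0.611,  0.602, -1.695])]
knob -1 x [array([-0.321,  0.619, -0.153,  1.858,  0.143,  0.674,  2.44 ]), array([-0.434,  0.509, -0.149,  2.085,  0.138,  0.556,  2.316])]
can 1 [ 0.199  1.113  0.845  1.451 -0.999  1.784 -1.664]
-180 [-0.992  0.382  0.42   2.312  2.102  0.339  2.033] [-1.748  0.278  1.316  2.237  0.66   0.17  -2.727]
-150 [ 0.291  0.446 -0.769  2.271  2.603  0.291  2.374] [-0.983  0.089  0.661  2.24  -1.305  0.186 -0.167]
-120 [ 0.465  0.536 -0.75   2.116 -1.18   0.269  0.462] [-0.828  0.267  0.807  2.102 -1.316  0.843  0.339]
-90 [-0.349  0.587  0.37   1.922 -1.204  1.104  0.8  ] [-0.585  0.454  0.684  1.853 -1.135  1.304  0.609]
-60 [-0.303  0.718  0.3    1.64  -0.885  1.397  0.926]
[... 1232 characters left out ...]
939] [-0.729  0.803  1.059  1.59  -1.146  1.873 -2.119]
-30 [-0.653  0.996  0.846  1.419 -0.926  1.858 -1.74 ] [-0.441  0.73   0.433  1.319 -0.675  1.858 -2.051]
0 [-0.685  1.022  0.738  1.258 -0.612  1.897 -1.468] None
30 [-0.803  1.02   0.709  1.239 -0.325  1.826 -1.131] None
60 [-0.95   0.948  0.667  1.365 -0.048  1.604 -0.846] [-0.959  0.821  0.705  1.283  0.023  1.789 -0.799]
90 [-1.119  0.838  0.664  1.595  0.191  1.275 -0.623] [-1.146  0.692  0.715  1.517  0.254  1.466 -0.546]
120 [-1.235  0.687  0.635  1.869  0.502  0.901 -0.521] [-1.271  0.499  0.673  1.789  0.533  1.12  -0.399]
150 [-1.243  0.525  0.587  2.133  1.033  0.547 -0.609] [-1.255  0.276  0.568  2.042  0.886  0.799 -0.297]
```

Run:
```python
from h import *
np.set_printoptions(precision=4,suppress=True)
knob=np.array([.572,.198,.048]); M=frame(-Z,ry); T=tcp(knob,M)
env.reach(T+Z*.1,quat(M)); print(env.movel(T,.15,stop_force=15))
env.grip(.015,40); s=env.get_state(); print(s['time'],s['tcp_pos'],s['opening'],s['force'])
r=env.movel(T-.122*rx,.09,stop_force=15)
s=env.get_state(); print(r,s['time'],s['tcp_pos'],s['opening'],s['force'],'moved',(s['tcp_pos']-T)@rx)
snap('top','top1');snap('scene','scene1')
```

```text
False
3.8167 [0.5725 0.1998 0.1027] 0.02268107058455452 [-0.0959  4.0787  4.3086]
True 4.95 [0.4643 0.2151 0.1028] 0.02250471823034637 [ 2.0125 -0.6312 -1.9563] moved -0.1090719940257035
```

Run:
```python
from h import *
np.set_printoptions(precision=4,suppress=True)
s=env.get_state();T=np.array(s['tcp_pos']); print(s['force'])
env.movel(T-.004*rx,.03,stop_force=15)
s=env.get_state();T=np.array(s['tcp_pos']); print(T,s['force'],s['opening'])
env.grip(.05); env.movel(T+Z*.14,.2)
g=base+.038*m; M=frame(m-Z,side); Tc=tcp(g,M)
env.reach(Tc-.10*M[:,2]+Z*.03,quat(M))
s=env.get_state();print(s['time'],s['tcp_pos'])
snap('top','top2');snap('scene','scene2');snap('wrist','wrist2')
```

```text
[ 1.9025 -0.9269  2.3927]
[0.4639 0.215  0.1028] [0.976  0.5022 0.0847] 0.022989787466688744
8.9 [ 0.5518 -0.4171  0.2139]
```

View pics/top2.png

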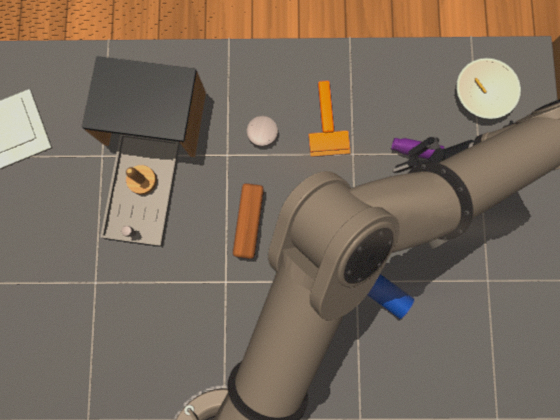

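View pics/scene2.png

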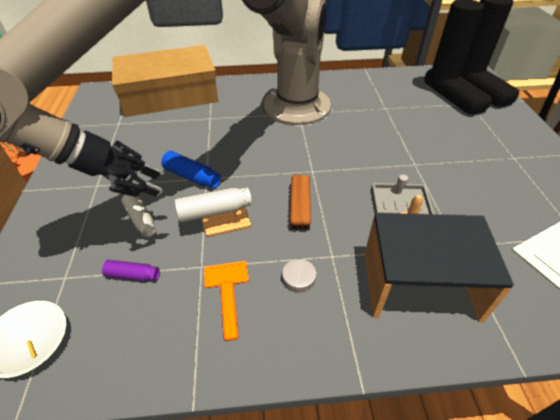

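View pics/wrist2.png

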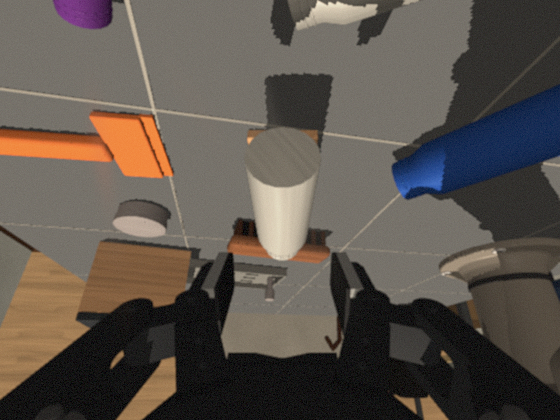

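Run:
```python
from h import *
np.set_printoptions(precision=4,suppress=True)
print('expected seat',org-.13*rx,'knob',org-.255*rx)
for n in('top2','scene2'):
    p,d,c=load(n);P=pts(d,c)
    e=org-.13*rx
    near=(np.hypot(P[...,0]-e[0],P[...,1]-e[1])<.045)&(d>0)
    F=near&(P[...,2]>.024)&(P[...,2]<.036)
    Q=P[F].astype(np.float32); print(n,'foot',len(Q),cv2.minEnclosingCircle(Q[:,:2].copy()))
    t=near&(P[...,2]>.098)&(P[...,2]<.13); print('peg tip',P[t].mean(0) if t.any() else None)
    k=near&(P[...,2]>.05)&(P[...,2]<.098); print('peg',P[k].mean(0) if k.any() else 0)
    ek=org-.255*rx; t=(np.hypot(P[...,0]-ek[0],P[...,1]-ek[1])<.025)&(P[...,2]>.055)&(P[...,2]<.07);print('knob',P[t].mean(0))
```

```text
expected seat [0.5871 0.1972 0.    ] knob [0.4634 0.2151 0.    ]
top2 foot 468 ((0.5858750939369202, 0.19533713161945343), 0.034440383315086365)
peg tip [0.5842 0.194  0.1067]
peg [0.5813 0.1888 0.076 ]
knob [0.4621 0.2127 0.0598]
scene2 foot 6 ((0.5567581057548523, 0.19452759623527527), 0.005831066984683275)
peg tip [0.5916 0.195  0.107 ]
peg [0.5942 0.1929 0.0834]
knob [0.466  0.2137 0.0603]
```

Tray is out: the foot centre in the top view is at (0.586, 0.195) with r 34 mm, as predicted, and the peg is clear. Canister lines up with the jaws. Grasping it now.

Run:
```python
from h import *
np.set_printoptions(precision=4,suppress=True)
g=base+.038*m; M=frame(m-Z,side); Tc=tcp(g,M)
env.grip(.085)
print(env.movel(Tc-.10*M[:,2],.2), env.movel(Tc,.15,stop_force=12))
s=env.get_state();print(s['time'],s['tcp_pos']-Tc,s['force'])
env.grip(.04,60)
s=env.get_state();print(s['time'],s['tcp_pos']-Tc,s['opening'],s['force'],s['torque'])
print(env.movel(Tc+Z*.10,.12))
s=env.get_state();print(s['time'],s['tcp_pos'],s['opening'],s['force'],s['torque'],s['qpos'])
snap('wrist','wrist3');snap('scene','scene3')
```

```text
False False
10.6083 [ 0.0003 -0.0011  0.0011] [-0.1981 -0.4194 -0.3407]
11.0 [ 0.0008 -0.0011  0.0011] 0.055270016928033315 [ 3.19   -3.6432  6.0073] [-0.517  -0.6127 -0.5505]
False
11.9833 [ 0.5377 -0.3483  0.2124] 0.05558432593339432 [ 0.4298  0.6594 -2.4513] [-1.0922 -0.2172  0.0394] [ 0.297   0.8949  0.6404  1.4218 -0.8087  1.7723 -1.8478]
```

View pics/wrist3.png

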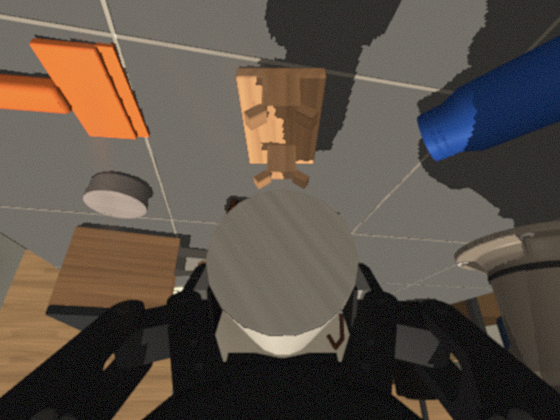

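View pics/scene3.png

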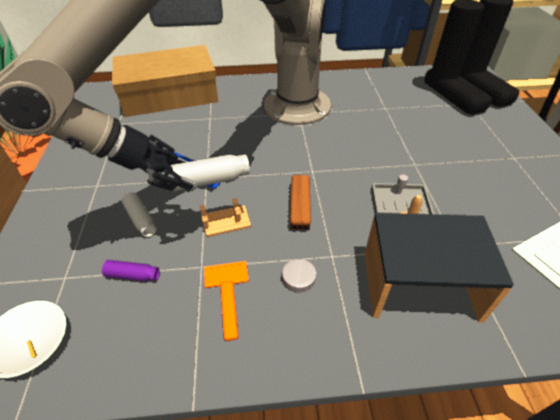

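```bash
cat > plan.py <<'E'
from h import *
from scipy.spatial.transform import Slerp
seat=np.array([.5865,.196,.030])
def M2(a):
    h=np.array([np.cos(np.radians(a)),np.sin(np.radians(a)),0]); return frame(-Z-h,np.cross(Z,h))
def G(e): return seat+Z*(.17-.038+e)
M1=frame(m-Z,side)
E
python3 - <<'E'
from plan import *
np.set_printoptions(precision=3,suppress=True)
s=env.get_state(); T0=np.array(s['tcp_pos'])
for a in(-130,-120,-110,-98,-90,-75,-60,-40,100,130):
    M=M2(a); T1=tcp(G(.12),M); rot=R.from_matrix([M1,M]); ang=(rot[0].inv()*rot[1]).magnitude()
    S=Slerp([0,1],rot); low=9;ok=[];
    for t in np.linspace(0,1,13):
        Rm=S(t).as_matrix(); T=T0+(T1-T0)*t; g=T+.054*Rm[:,2]; ax=(Rm[:,2]-Rm[:,0])/2**.5
        mouth=g+.132*ax; ok.append(kin.inverse_kinematics(T,quat(Rm)) is not None); low=min(low,mouth[2]-.022*np.hypot(ax[0],ax[1]))
    print(a,'ang',round(ang,2),'low',round(low,3),'ik',''.join('01'[k] for k in ok),kin.inverse_kinematics(T1,quat(M)),kin.inverse_kinematics(tcp(G(0),M),quat(M)))
E
```

```text
-130 ang 2.53 low 0.118 ik 1111111111111 [-0.68   0.186  0.539  2.166 -1.354  0.577  0.234] [-1.095  0.87   1.269  2.274  4.349  1.276  0.605]
-120 ang 2.65 low 0.12 ik 1111111111111 [-0.407  0.227  0.301  2.091 -1.238  0.708  0.294] [ 0.468  0.535 -0.751  2.118 -1.181  0.27   0.464]
-110 ang 2.77 low 0.122 ik 1111111111111 [-0.168  0.279  0.076  2.004 -1.106  0.819  0.334] [ 0.029  0.471 -0.164  2.071 -1.289  0.645  0.643]
-98 ang 2.91 low 0.126 ik 1111111111111 [-0.051  0.349 -0.031  1.898 -0.977  0.968  0.396] [ 0.057  0.525 -0.17   1.967 -1.076  0.792  0.621]
-90 ang 3.01 low 0.128 ik 1111111111111 [-0.006  0.397 -0.08   1.824 -0.896  1.064  0.436] [ 0.071  0.563 -0.182  1.893 -0.955  0.887  0.622]
-75 ang 3.09 low 0.13 ik 1111111111111 [ 0.683  0.789 -1.185  1.637 -0.074  1.071 -0.042] [ 0.68   0.989 -1.193  1.709  0.13   0.923 -0.081]
-60 ang 2.9 low 0.126 ik 1111111111111 [ 0.594  0.873 -1.19   1.5    0.009  1.298  0.071] [ 0.598  1.051 -1.195  1.571  0.179  1.165  0.061]
-40 ang 2.66 low 0.12 ik 1111111111111 [ 0.459  0.96  -1.193  1.329  0.111  1.586  0.237] [ 0.471  1.117 -1.197  1.401  0.257  1.461  0.248]
100 ang 1.57 low 0.103 ik 1111111111111 [-0.112  0.753 -0.989  1.534  1.046  1.901  2.1  ] [-0.111  0.918 -0.991  1.605  1.141  1.827  1.949]
130 ang 1.64 low 0.104 ik 1111111111111 [-1.649  0.838  1.364  1.908 -0.074  0.789 -2.874] [-1.588  1.034  1.261  1.982 -0.305  0.621 -2.82 ]
```

Run:
```python
from plan import *
np.set_printoptions(precision=4,suppress=True)
M=M2(-98); W=G(.12)+np.array([-.06,-.2,.02])
T0=np.array(env.get_state()['tcp_pos']); T1=tcp(W,M); D=np.linalg.norm(T1-T0); print(T0,T1,D)
S=Slerp([0,1],R.from_matrix([M1,M]))
for t in(0,.25,.5,.75,1): print(kin.inverse_kinematics(T0+(T1-T0)*t,quat(S(t).as_matrix())))
try:
    env.movel(T1,D/5.5,rot=quat(M))
    print('movel')
except env.PlanningError as e: print('fail',e)
s=env.get_state();print(s['time'],s['tcp_pos'],s['orientation'],quat(M),s['opening'],s['qpos'])
snap('scene','scene4');snap('top','top4')
```

```text
[ 0.5376 -0.3483  0.2121] [ 0.5212 -0.0418  0.3402] 0.3325736425402621
[ 0.2967  0.8947  0.6407  1.4228 -0.809   1.7709 -1.8469]
[ 0.2456  0.6992  0.5062  1.5938 -0.7385  1.5834 -1.2516]
[ 0.2369  0.5234  0.3483  1.738  -0.7236  1.416  -0.664 ]
[ 0.2548  0.3898  0.1862  1.8472 -0.7658  1.2975 -0.0503]
[ 0.2784  0.3023  0.0293  1.9142 -0.84    1.2366  0.5864]
movel
17.7333 [ 0.5212 -0.0419  0.3402] [-0.2511  0.6973  0.6061  0.2888] [np.float64(-0.2510629210481953), np.float64(0.697260734158004), np.float64(0.6061195090035587), np.float64(0.28881485259846645)] 0.05532716094653671 [ 0.2935  0.3027  0.011   1.9131 -0.8357  1.2332  0.5822]
```

View pics/scene4.png

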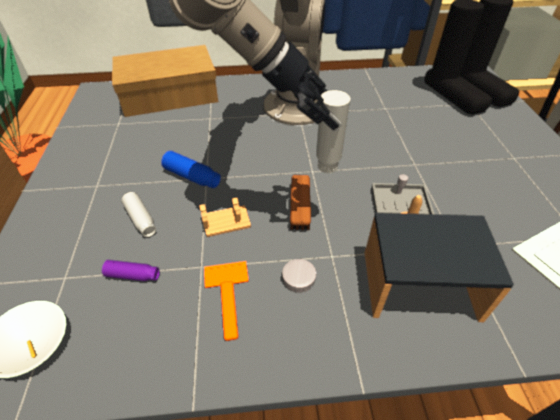

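The scene view shows the canister hanging mouth down from the gripper (333,130), with the peg free at (416,205). I'll move it above the peg and measure its axis there.

Run:
```python
from plan import *
from scipy.optimize import least_squares
np.set_printoptions(precision=4,suppress=True)
M=M2(-98); g=G(.12)
env.movel(tcp(g,M),.12)
s=env.get_state();print(s['time'],s['tcp_pos']-tcp(g,M),s['qpos'],s['force'])
for n in('scene','top'):
    p,d,c=snap(n,n+'5');P=pts(d,c);hsv=cv2.cvtColor(p,cv2.COLOR_BGR2HSV)
    k=(d>0)&(hsv[...,1]<60)&(hsv[...,2]>90)&(np.hypot(P[...,0]-g[0],P[...,1]-g[1])<.045)
    Q=P[k&(P[...,2]>.13)&(P[...,2]<.34)]
    print(n,len(Q),'z range',np.percentile(Q[:,2],[0,1,99,100]))
    B=Q[(Q[:,2]>.195)&(Q[:,2]<.27)]
    if len(B)>200:
        f=lambda q:np.hypot(B[:,0]-q[0]-q[2]*(B[:,2]-.24),B[:,1]-q[1]-q[3]*(B[:,2]-.24))-.028
        r=least_squares(f,[g[0],g[1],0,0],loss='soft_l1',f_scale=.002); print('axis at .24',r.x[:2],'slope',r.x[2:],np.std(f(r.x)),'rim xy',r.x[:2]-r.x[2:]*.09)
    A=Q[Q[:,2]>.31]; print('base ctr',A.mean(0) if len(A) else 0)
```

```text
19.7333 [ 0.0001 -0.0008  0.    ] [ 0.0266  0.3525 -0.1253  1.8926 -0.9444  0.9453  0.3709] [ 0.6877 -0.2962 -1.2372]
scene 1641 z range [0.1478 0.1502 0.3192 0.3388]
axis at .24 [0.5867 0.1971] slope [-0.0006  0.0069] 0.001043758597856547 rim xy [0.5867 0.1965]
base ctr [0.5923 0.1974 0.3175]
top 780 z range [0.1504 0.2828 0.3197 0.3335]
base ctr [0.5858 0.1952 0.3163]
```

View pics/scene5.png

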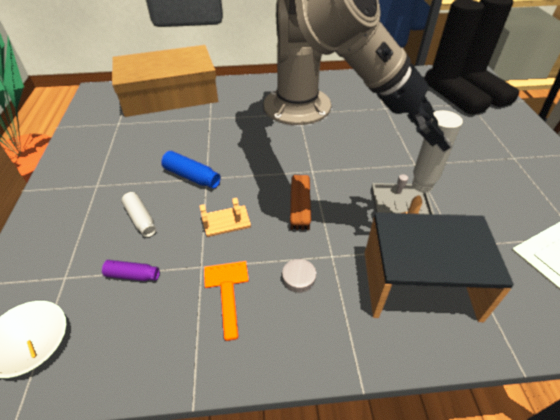

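View pics/top5.png

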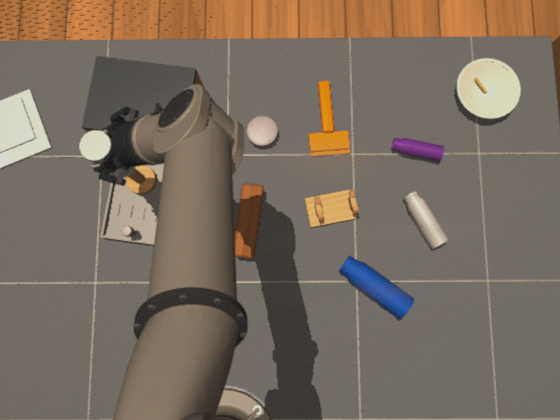

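Run:
```python
from plan import *
np.set_printoptions(precision=4,suppress=True)
M=M2(-98)
print(env.movel(tcp(G(.012),M),.06,stop_force=10)); s=env.get_state();print(s['time'],s['force'])
r=env.movel(tcp(G(-.006),M),.012,stop_force=4); s=env.get_state()
print(r,s['time'],s['tcp_pos']-tcp(G(0),M),s['force'],s['torque'],s['qpos'])
snap('scene','scene6')
```

```text
False
21.7833 [-0.1166  0.3354 -1.6957]
True 22.6833 [0.0001 0.0001 0.0019] [ 0.1973 -1.581   5.4069] [-0.1101  0.0081  0.0393] [ 0.0626  0.5227 -0.1761  1.9654 -1.0709  0.7922  0.6143]
```

View pics/scene6.png

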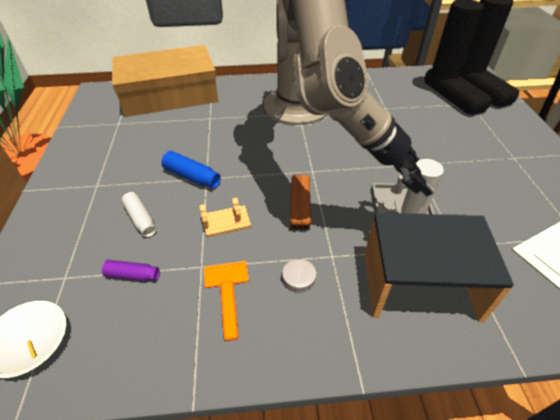

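The rim met the foot within 2 mm of the expected height. Releasing and backing off.

Run:
```python
from plan import *
from scipy.optimize import least_squares
np.set_printoptions(precision=4,suppress=True)
M=M2(-98)
env.grip(.08); s=env.get_state();print(s['opening'],s['force']);T=np.array(s['tcp_pos'])
print(env.movel(T-.12*M[:,2],.1,stop_force=10))
env.movel(T-.12*M[:,2]+np.array([-.08,-.15,.05]),.2)
s=env.get_state();print(s['time'],s['force'])
for n in('scene','top'):
    p,d,c=snap(n,n+'7');P=pts(d,c);hsv=cv2.cvtColor(p,cv2.COLOR_BGR2HSV)
    k=(d>0)&(hsv[...,1]<60)&(hsv[...,2]>90)&(np.hypot(P[...,0]-seat[0],P[...,1]-seat[1])<.045)&(P[...,2]<.22)
    B=P[k&(P[...,2]>.08)&(P[...,2]<.19)]; A=P[k&(P[...,2]>.19)]
    print(n,len(B),len(A),'base',A.mean(0),A.min(0),A.max(0))
    if len(B)>150:
        f=lambda q:np.hypot(B[:,0]-q[0]-q[2]*(B[:,2]-.13),B[:,1]-q[1]-q[3]*(B[:,2]-.13))-.028
        r=least_squares(f,[*seat[:2],0,0],loss='soft_l1',f_scale=.002);print(r.x,np.std(f(r.x)))
    ek=org-.255*rx; t=(np.hypot(P[...,0]-ek[0],P[...,1]-ek[1])<.025)&(P[...,2]>.055)&(P[...,2]<.07);print('knob',P[t].mean(0))
```

```text
0.07999966701862395 [-0.8319 -0.9105  0.0567]
False
25.4833 [0.9949 0.7562 0.6092]
scene 788 455 base [0.5916 0.1954 0.1987] [0.5589 0.1692 0.19  ] [0.6161 0.2241 0.2022]
[ 0.5865  0.1975  0.0014 -0.0009] 0.0009670251976796857
knob [0.4663 0.2137 0.0605]
top 20 594 base [0.5859 0.1952 0.1982] [0.5578 0.1684 0.1936] [0.6135 0.2224 0.2046]
knob [0.4616 0.2125 0.0601]
```

View pics/scene7.png

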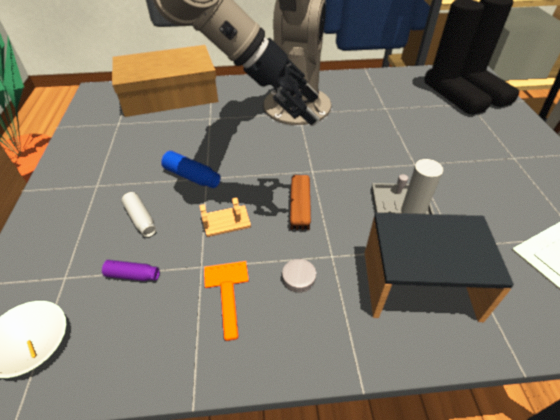

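View pics/top7.png

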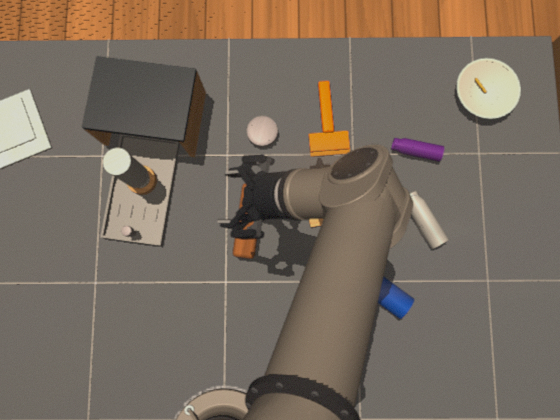

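Canister stands upright over the peg (425,185), with its base at z about 0.199 against 0.200 expected. The tray is still out, and the brush, tin and scraper haven't moved.

```bash
python3 -c "
from h import *
print(job.job_done(), env.get_state()['time'])"
```

```text
the job is handed in; nothing more can be done
the job is handed in; nothing more can be done
```

The canister now stands mouth down over the drying peg, with the tray pulled fully out. I handed the job in at about 25.5 s on the robot's clock, against the 54 s limit; no verdict was reported.

- **Tray:** I pinched the knob from above and pulled. The tray was already about 20 mm out at the start and stopped after another 109 mm, where the full 130 mm is expected. A further pull of about 4 mm hardly moved it. After the placing, the knob still measured where it should be at the stop, within about 3 mm.
- **Canister:** I took the larger white one by its sides about 38 mm from the base, turned it mouth down and lowered it until it touched. The force at the wrist changed by about 7 N, at a height 2 mm above nominal. I then let go and backed the arm away.
- **Last check:** The canister's axis is at (0.5865, 0.1975), 1.5 mm from the point I aimed for on the peg. Its tilt is below 0.002 rad. Its base is at z of about 0.199 m, against 0.200 m expected, so the rim is flat on the foot.
- **Bystanders:** The tin and scraper look unmoved in both final views. The brush looks unmoved in the scene view; in the top view the arm partly covers it. I judged these by eye and did not measure them again.

The two cameras disagreed by up to about 5 mm on the knob and peg positions, so I averaged them. No check failed.

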